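# Load the engraving machine

### The arm

A 7-joint arm with a two-finger parallel gripper is mounted at the origin on the work surface. World frame = base frame: x ahead of the robot, y to its left, z up, the work surface at z = 0. Lengths are in m, angles in rad, forces in N, time in s.
With the tool pointing down it reaches from about 0.425 to 1.025 m from the base axis. Payload 3.6 kg.
Tool frame: the origin (TCP) lies on the centre line of the jaws, within the pads' length; the fingertips stand 25 mm ahead of it and the grasp point (between the pads) lies 6 mm ahead of it; z points along the fingers, y is the line along which they close (so a half turn about z gives the same grasp; the last joint's range is limited). The gripper opens to 85 mm and grips with 20 to 120 N. Pads are 22 mm wide; open, the fingers measure 114 mm over their backs; the gripper's body (76 mm by 85 mm) begins 54 mm behind the grasp point. The pads swing forward as they close: fully open they stand 13 mm farther back than shut.
Start: joints at [-1.31, 0.591, 0.048, 1.609, -0.033, 0.943, -0.034], TCP at [0.251, 0.68, 0.256] pointing down, gripper open.
Joint ranges: [-2.69, 2.69], [-0.47, 2.24], [-1.27, 1.36], [0.19, 2.51], [-1.53, 4.68], [0.08, 2.07], [-3.09, 3.09]. Speed limits (rad/s): [2.57, 2.57, 3.14, 3.14, 3.14, 3.14, 3.14].

### API

Orientations are given as a unit quaternion [x, y, z, w].
In Python, from bench import r gives the robot as it stands.
- The arm moves only by the shell command python3 -m crank 'ROWS'. ROWS is JSON, a list that holds one entry, the list of rows, each a list of 5 numbers: the shift along the tool's x, y, z in m, then the turn about the tool's z in degrees, then the finger opening in m, from 0 to 0.0854. In form: [[[tx, ty, tz, roll, jaw], ...]]. A call has 1 to 8 rows; each row shifts and turns the commanded pose from where the row before left it, along the tool's axes as they then stand; what a row does not reach is not made up. A row lasts 1/8 s, in which the tool goes at most 62.5 mm and 10.7 degrees, less where a joint would pass 70% of its speed; a pose out of reach is approached as far as the arm can. A call is refused whole if a number of a shift passes 0.0625 or a number of a turn 10.7, either way. A call with a gripper value outside its range is refused whole. The fingers move at their own pace and stop on an object; the grip force is fixed at half the most. Time passes only in rows, so rows that do not move let the fingers close. It gives the time, the measured TCP pose, the force, the opening and the grip force at its end, in the units of the state.
- r.get_state(): the state, without advancing time (a new reading comes with each control period).
- r.grab_frame(name): name is "scene" or "side" or "wrist"; returns (picture, depth): 384x512x3 uint8, red, green, blue; 384x512 float32, m along the optical axis (not along the pixel's ray), 0 where there is no reading.
- r.calibration(name): a dict with "intrinsics" (3x3 intrinsics, pixels), "world_to_cam" (4x4, takes a point from world to camera coordinates). Camera axes: x right, y up, looking along -z (the intrinsics and any distortion apply to the point x, -y, -z); pixel columns grow to the right and rows downward; lengths in m; the calibration is good to about 2 mm. A picture is of the moment at which its call begins: read the wrist's pose just before it. calibration takes no time and is no camera call; for the wrist camera it gives the pose at the moment of the call.
- r.hand_in(): hands the job in; it is judged then, once.
Trained networks look in the newest picture that a camera, given by its name, has taken for a name from the list of things; names that differ only in an ending like _2 or _b are one class to them, and where a whole thing is asked for, a point or a joint stands for the part that bears it (a point fixed in the world has none). Each returns a list of dicts, best first, with "p" (0 to 1); they miss things now and then, are a little off and sometimes report something else, mostly with a low value. They report only what shows in the picture. A call takes as long as a camera call. They do not tell look-alikes from the thing itself.
- r.look_for(camera, query): "position" ([x, y, z] in m, in the coordinates of the camera as it stood for that picture, good to about 4 mm: the middle of the surface that is visible of it).
- r.mark_of(camera, query): "position" ([x, y, z] in m, in the coordinates of the camera as it stood for that picture, good to about 4 mm: a listed point, or the origin of a listed thing).
The state is a dict: "time_s": time; "joints": joint angles; "joint_velocities": joint speeds; "effort": joint torques, N m; "eef_pos": TCP position; "tool_rot": TCP orientation; "contact_force": force on the tool from outside, world axes, zero at the start; "wrist_torque": the same for the moment, N m; "finger_gap": finger opening in m; "gripper_force": force on a finger pad.
Only numpy, scipy, OpenCV 4.12 (cv2) and the standard library are available. Lean on these libraries where they do the work, as an engineer would, in place of code of your own. Each camera call takes 0.05 s, during which the arm holds its last target. There are 200 camera calls.

### The job

Raise the machine's amber sash fully and bring the empty carrier out along its rail to the loading station. Lay every brass-faced blank from the bench flat in a pocket of its own, brass face up, then push the carrier back along the rail to the engraving station and lower the sash until it is fully shut. Leave the tape, the jar and the hammer where they are.

Things in the scene. Friction and masses are not known exactly. Their poses are not given: they have to be found in the camera images.
- slide: the fixed machine; origin on the bench under the rail's middle line, y along the rail into the machine. Base plate 150 x 620 x 12 mm (y -250 to +370). Sash at y = +130 between uprights 250 high at x = +-86; behind it a clear-walled chamber 166 high to y = +370, then a white cabinet 215 high to y = +472. Yellow marks show the two stations; yellow pointers mid-tray line up with them
- carrier (a joint): travel of the blue carrier tray (116 x 198 mm, rim 44 mm above the bench) along the slide's y, m, 0 to 0.302, growing into the chamber. Ball detents at two stations: loading at 0.020 (tray wholly outside the sash), engraving at 0.284 (tray wholly inside). About 2 N moves it, about 6 N takes it out of a detent. The lowered sash blocks the tray
- knob (a point): top centre of the carrier's upright black pull knob, a cylinder 24 mm in diameter, 62 mm tall, top 96 mm above the bench, on a flat metal tail (30 mm wide, top 34 mm above the bench) that passes under the shut sash. It stands 205 mm from the tray's middle along the slide's -y, always outside the chamber: 91 mm before the sash at the engraving station
- sash (a joint): height of the amber guard sash above shut, m: 0 fully shut, 0.090 fully raised; it stays where it is left (stiff: about 10 N up, 3 N down). Shut, its lower edge is 37 mm above the bench
- sash_bar (a point): centre of the black grab bar on top of the sash, 196 mm above the bench when shut. The bar is 100 mm long along the slide's x, 16 mm thick along y, 18 mm high, on two stems 84 mm apart with 22 mm free below it. It can be pinched from above across its thickness
- pocket0 (a point): centre of the floor of one of the tray's four pockets; axes as the slide's (y along the rail). Pocket 90 mm long along y, 40 mm wide, 10 mm deep (floor 34 mm, rim 44 mm above the bench); a seated blank stands 14 mm above the rim. Pocket centres: 64 mm apart across, 96 mm along the rail. This one: robot side, tail end
- pocket1 (a point): centre of the floor of one of the tray's four pockets; axes as the slide's (y along the rail). Pocket 90 mm long along y, 40 mm wide, 10 mm deep (floor 34 mm, rim 44 mm above the bench); a seated blank stands 14 mm above the rim. Pocket centres: 64 mm apart across, 96 mm along the rail. This one: robot side, machine end
- pocket2 (a point): centre of the floor of one of the tray's four pockets; axes as the slide's (y along the rail). Pocket 90 mm long along y, 40 mm wide, 10 mm deep (floor 34 mm, rim 44 mm above the bench); a seated blank stands 14 mm above the rim. Pocket centres: 64 mm apart across, 96 mm along the rail. This one: far side, tail end
- pocket3 (a point): centre of the floor of one of the tray's four pockets; axes as the slide's (y along the rail). Pocket 90 mm long along y, 40 mm wide, 10 mm deep (floor 34 mm, rim 44 mm above the bench); a seated blank stands 14 mm above the rim. Pocket centres: 64 mm apart across, 96 mm along the rail. This one: far side, machine end
- blankA: loose die blank: a dark walnut block faced with a brass plate, 80 mm long along its y, 32 mm wide along its x, 24 mm high, about 0.16 kg; origin at the centre of its underside, z up out of the brass face. It starts on the bench, brass face up. Two to four of the four blanks are present (None if absent)
- blankB: loose die blank: a dark walnut block faced with a brass plate, 80 mm long along its y, 32 mm wide along its x, 24 mm high, about 0.16 kg; origin at the centre of its underside, z up out of the brass face. It starts on the bench, brass face up. Two to four of the four blanks are present (None if absent)
- blankC: loose die blank: a dark walnut block faced with a brass plate, 80 mm long along its y, 32 mm wide along its x, 24 mm high, about 0.16 kg; origin at the centre of its underside, z up out of the brass face. It starts on the bench, brass face up. Two to four of the four blanks are present (None if absent)
- blankD: loose die blank: a dark walnut block faced with a brass plate, 80 mm long along its y, 32 mm wide along its x, 24 mm high, about 0.16 kg; origin at the centre of its underside, z up out of the brass face. It starts on the bench, brass face up. Two to four of the four blanks are present (None if absent)
- tape: bystander: green ring of a tape roll lying flat, 84 mm across, 24 mm high, origin at its underside's centre
- jar: bystander: green glass jar with a brass-knobbed glass lid, 80 mm across, 85 mm high, origin under its centre
- hammer: bystander: small hammer lying flat, 240 mm long along its x
Mind the look-alikes: they are no part of the job. Leave any red or turquoise look-alike of the blankD alone.

How it is judged:
By the outcome, as a careful person would: the job done as asked, in the order asked, and still so for the second after the job is handed in, with the robot touching nothing.
Of blankA, blankB, blankC, blankD only 2 to 4 are there at a start; the rules pass over those that are not, and their reading is None.
At some moment in a run one of blankA, blankB, blankC, blankD may be knocked a few centimetres aside while the robot is not near it.
It also fails if it takes over 210 s, if anything falls off the work surface, if the arm or the gripper's body presses on something with over 40 N, if the wrist force passes 120 N, or if a joint passes its speed limit or range.

## Working session

There is one attempt and no reset: what is moved stays moved. The work goes in short steps, Python scripts to look and compute and a shell command to move; the robot and the scene stay as the last step left them, time stands still between calls to the robot, and variables do not carry over. Pictures are saved under pics/ and viewed, at most 14 in all, crops included, and the job is handed in when it is done.

```bash
ls; mkdir -p pics
cat > h.py <<'E'
from bench import r
import numpy as np, cv2
from scipy.spatial.transform import Rotation as R
def grab(n):
    c=r.calibration(n); im,d=r.grab_frame(n); return im,d,c
def save(n,f,im): cv2.imwrite(f'pics/{f}.png',im[...,::-1])
def w(c,p):
    M=np.linalg.inv(np.array(c['world_to_cam'])); return (M@np.r_[p,1])[:3]
def px(c,P):
    p=(np.array(c['world_to_cam'])@np.r_[P,1])[:3]*[1,-1,-1]; q=np.array(c['intrinsics'])@p; return q[:2]/q[2]
def cloud(d,c):
    K=np.array(c['intrinsics']); v,u=np.mgrid[:d.shape[0],:d.shape[1]]
    P=np.stack([(u-K[0,2])/K[0,0]*d,-(v-K[1,2])/K[1,1]*d,-d,np.ones_like(d)],-1)
    return (P@np.linalg.inv(np.array(c['world_to_cam'])).T)[...,:3]
def tool():
    s=r.get_state(); return np.array(s['eef_pos']),R.from_quat(s['tool_rot']),s
E
python3 - <<'E'
from h import *
ims=[]
for n in ['scene','side']:
    im,d,c=grab(n); save(n,n+'0',im); ims.append(im)
    for q in ['knob','sash_bar','pocket0','pocket1','pocket2','pocket3','blankA','tape','jar','hammer','slide']:
        for m in r.mark_of(n,q)[:6]:
            if m['p']>.2: P=w(c,m['position']); print(n,q,round(m['p'],2),P.round(3),px(c,P).round())
p,o,s=tool(); print(p,o.as_matrix().round(3),s['time_s'],s['finger_gap'])
print({k:np.array(r.calibration('wrist')[k]).round(3) for k in ['intrinsics','world_to_cam']})
E
```

```text
pics
scene knob 0.87 [ 0.592 -0.022  0.101] [279. 227.]
scene sash_bar 0.73 [0.601 0.065 0.203] [321. 213.]
scene tape 0.8 [ 0.425  0.015 -0.   ] [303. 200.]
scene jar 0.74 [ 0.785 -0.241  0.002] [169. 299.]
scene hammer 0.95 [ 0.422 -0.447  0.   ] [144. 167.]
scene slide 0.77 [ 0.588 -0.065  0.001] [261. 244.]
side knob 0.89 [ 0.592 -0.026  0.091] [279. 191.]
side sash_bar 0.84 [0.597 0.066 0.207] [265. 140.]
side sash_bar 0.73 [ 0.792 -0.238 -0.001] [381. 239.]
side pocket0 0.9 [0.571 0.136 0.034] [246. 184.]
side pocket0 0.87 [0.635 0.131 0.035] [265. 179.]
side pocket1 0.9 [0.571 0.136 0.034] [246. 184.]
side pocket1 0.87 [0.635 0.131 0.035] [265. 179.]
side pocket2 0.9 [0.571 0.136 0.034] [246. 184.]
side pocket2 0.87 [0.635 0.131 0.035] [265. 179.]
side pocket3 0.9 [0.571 0.136 0.034] [246. 184.]
side pocket3 0.87 [0.635 0.131 0.035] [265. 179.]
side tape 0.65 [ 0.425  0.016 -0.004] [219. 228.]
side jar 0.7 [ 0.397 -0.287  0.002] [262. 302.]
side jar 0.67 [ 0.792 -0.239  0.001] [382. 238.]
side hammer 0.9 [ 0.42  -0.445  0.003] [309. 349.]
side slide 0.85 [ 0.594 -0.067 -0.004] [286. 227.]
[0.2511464  0.68013523 0.25631919] [[-0.938  0.346  0.   ]
 [ 0.346  0.938  0.   ]
 [-0.     0.    -1.   ]] 1.2 0.08542679641552686
{'intrinsics': array([[280.069,   0.   , 256.057],
       [  0.   , 280.069, 191.471],
       [  0.   ,   0.   ,   1.   ]]), 'world_to_cam': array([[ 0.346,  0.938,  0.001, -0.727],
       [-0.898,  0.332, -0.288,  0.039],
       [-0.271,  0.099,  0.958, -0.379],
       [ 0.   ,  0.   ,  0.   ,  1.   ]])}
```

Run:
```python
import cv2,numpy as np
for n in ['scene0','side0']:
    cv2.imwrite(f'pics/{n}b.png',cv2.resize(cv2.imread(f'pics/{n}.png'),(800,600),interpolation=cv2.INTER_CUBIC))
```

```text
(no output)
```

View pics/scene0b.png

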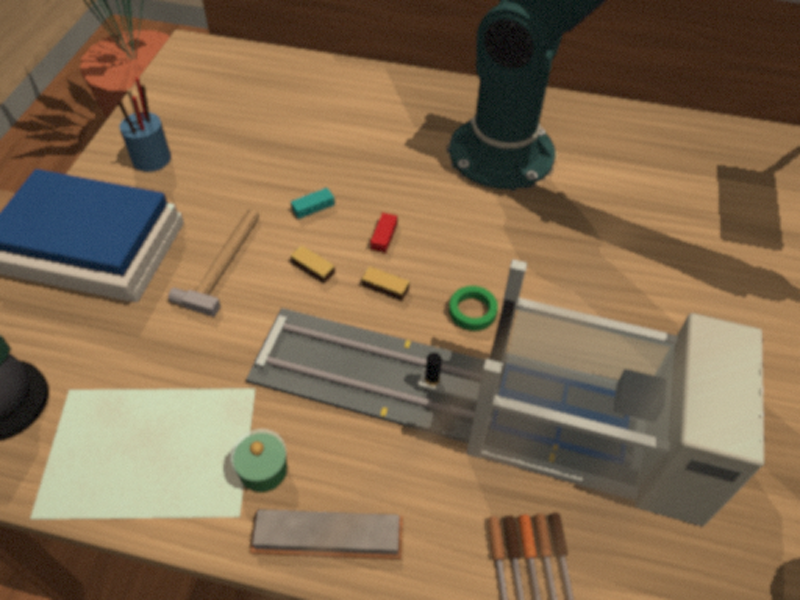

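View pics/side0b.png

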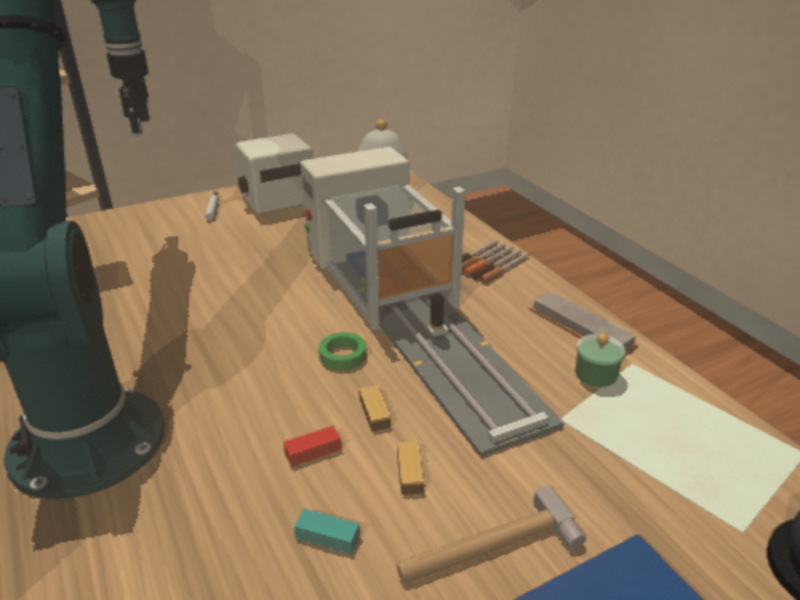

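Two candidates are brass, at scene (313,263) and (385,282) in the 800 px view. The look-alikes are turquoise (313,202) and red (384,232). The tape is at (473,307), and the jar's brass knob at (257,448) isn't a blank. I'll pick the two brass ones and measure them and the machine's yaw.

```bash
cat >> h.py <<'E'
def blanks(n, zc=0.024, show=None):
    im,d,c=grab(n); P=cloud(d,c); hsv=cv2.cvtColor(im,cv2.COLOR_RGB2HSV)
    out=[]
    m=((hsv[...,0]>17)&(hsv[...,0]<30)&(hsv[...,1]>130)&(hsv[...,2]>90)&(abs(P[...,2]-zc)<.008)).astype(np.uint8)
    k,l,st,_=cv2.connectedComponentsWithStats(m)
    for i in range(1,k):
        if st[i,4]<60: continue
        q=P[l==i]; rc=cv2.minAreaRect((q[:,:2]*1000).astype(np.float32))
        b=cv2.boxPoints(rc); e=[b[1]-b[0],b[2]-b[1]]; L=max(e,key=np.linalg.norm)
        out.append((np.array(rc[0])/1000,np.degrees(np.arctan2(L[1],L[0]))%180,sorted(rc[1]),q[:,2].mean(),px(c,q.mean(0))))
    return out
E
python3 - <<'E'
from h import *
for n in ['scene','side']:
    for b in blanks(n): print(n,b[0].round(4),b[1].round(1),np.round(b[2]),b[3].round(4),b[4].round())
im,d,c=grab('scene'); P=cloud(d,c); hsv=cv2.cvtColor(im,cv2.COLOR_RGB2HSV)
# plate top z~12, sash etc
m=(abs(P[...,2]-.012)<.004)&(P[...,1]<0)&(P[...,1]>-.36)&(abs(P[...,0]-.59)<.12)&(hsv[...,1]<90)
q=P[m]
for e in (-1,1):
    ys=np.arange(-.29,-.06,.01); xs=[]
    for y in ys:
        t=q[abs(q[:,1]-y)<.005][:,0]; xs.append(np.percentile(t,2 if e<0 else 98) if len(t)>3 else np.nan)
    ok=~np.isnan(xs); print(np.polyfit(ys[ok],np.array(xs)[ok],1), np.round(xs,3))
# sash bar, cabinet top
for n in ['scene','side']:
    im,d,c=grab(n); P=cloud(d,c)
    m=(abs(P[...,2]-.205)<.006)&(abs(P[...,1]-.065)<.03)&(abs(P[...,0]-.6)<.065)&(im.max(-1)<90)
    q=P[m]; print(n,'bar',m.sum(),q.mean(0).round(4),cv2.minAreaRect((q[:,:2]*1000).astype(np.float32)))
    m=(abs(P[...,2]-.096)<.008)&(abs(P[...,1]+.024)<.02)&(abs(P[...,0]-.592)<.02)
    q=P[m]; print('knob',m.sum(),q.mean(0).round(4),q.min(0).round(4),q.max(0).round(4))
    m=(abs(P[...,2]-.215)<.006)&(P[...,1]>.25)&(P[...,1]<.5)&(abs(P[...,0]-.6)<.15)
    q=P[m]; print('cab',m.sum(),q.mean(0).round(4),cv2.minAreaRect((q[:,:2]*1000).astype(np.float32)))
im,d,c=grab('scene'); save('','crop',cv2.resize(im[110:210,160:330],(800,470),interpolation=cv2.INTER_CUBIC))
E
```

```text
scene [ 0.4    -0.2853] 69.2 [36. 83.] 0.0242 [200. 167.]
scene [ 0.4106 -0.1469] 79.5 [37. 79.] 0.0245 [246. 179.]
side [ 0.4082 -0.1495] 78.1 [30. 82.] 0.0234 [239. 258.]
side [ 0.3975 -0.2876] 66.3 [30. 80.] 0.0233 [262. 296.]
[0.06781261 0.52791429] [0.507 0.51  0.511 0.51  0.512 0.512 0.512 0.515 0.513 0.515 0.516 0.516
 0.516 0.515 0.517 0.518 0.517 0.519 0.518 0.519 0.519 0.534 0.521]
[0.05400967 0.67083245] [0.655 0.653 0.657 0.657 0.658 0.657 0.659 0.659 0.66  0.661 0.66  0.661
 0.662 0.663 0.663 0.662 0.663 0.665 0.665 0.666 0.666 0.667 0.667]
scene bar 3 [0.5791 0.0694 0.2087] ((580.6278686523438, 69.82879638671875), (7.694433689117432, 27.569889068603516), 51.40839767456055)
knob 77 [ 0.5978 -0.0245  0.0954] [ 0.5847 -0.0358  0.0882] [ 0.6088 -0.0135  0.1004]
cab 4445 [0.6264 0.3549 0.2156] ((617.4292602539062, 356.4547424316406), (100.48078918457031, 210.0458221435547), 86.60338592529297)
side bar 123 [0.5938 0.0589 0.2053] ((595.4644775390625, 58.456207275390625), (9.75843334197998, 98.15621948242188), 84.62191009521484)
knob 47 [ 0.5916 -0.0281  0.094 ] [ 0.5822 -0.038   0.0882] [ 0.6035 -0.0133  0.0977]
cab 774 [0.6085 0.3488 0.2141] ((613.0994873046875, 355.6130676269531), (105.82000732421875, 209.1743927001953), 86.43289947509766)
```

View pics/crop.png

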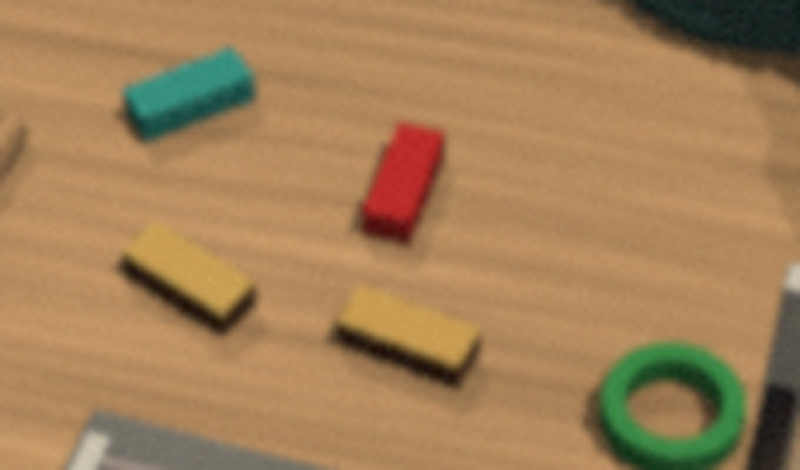

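Crop: brass blanks at (190,270) and (405,330), red at (403,180), turquoise at (190,92), so the choice is confirmed. The rail points along about 86.5° world, and the carrier sits at engraving. First I go up and over to the sash bar.

```bash
python3 -m crank '[[[0,0,-0.05,-8.3,0.085],[0,0,-0.05,-8.3,0.085],[-0.032,-0.05,0,0,0.085],[-0.032,-0.05,0,0,0.085],[-0.032,-0.05,0,0,0.085],[-0.032,-0.05,0,0,0.085],[-0.032,-0.05,0,0,0.085],[-0.032,-0.05,0,0,0.085]]]'
python3 -m crank '[[[-0.032,-0.05,0,0,0.085],[-0.032,-0.05,0,0,0.085],[-0.032,-0.05,0,0,0.085],[-0.032,-0.05,0,0,0.085],[-0.032,-0.05,0,0,0.085],[0,0,0,0,0.085],[0,0,0,0,0.085]]]'
cat >> h.py <<'E'
def delta(X,Y,Z,ang=None):
    """shift in tool axes, after the roll, to world XYZ; ang: wanted tool-y direction, deg (mod 180)"""
    p,o,s=tool(); a=np.degrees(np.arctan2(*o.as_matrix()[[1,0],[1,1]])); roll=0
    if ang is not None: roll=-((ang-a+90)%180-90)
    o2=o*R.from_euler('z',roll,degrees=True)
    print('t',s['time_s'],'tcp',p.round(4),'yang',a.round(2),'roll',np.round(roll,2),'shift',o2.inv().apply(np.array([X,Y,Z])-p).round(4),'j7',round(s['joints'][6],2),'F',np.round(s['contact_force'],1),'gap',round(s['finger_gap'],4))
E
python3 - <<'E'
from h import *
im,d,c=grab('wrist'); P=cloud(d,c); save('','wr1',im)
for q in ['sash_bar','knob']:
    for m in r.mark_of('wrist',q)[:3]: print(q,m['p'],w(c,m['position']).round(4))
m=(abs(P[...,2]-.205)<.008)&(abs(P[...,1]-.065)<.03)&(abs(P[...,0]-.6)<.065)&(im.max(-1)<90)
q=P[m]; print(m.sum(),cv2.minAreaRect((q[:,:2]*1000).astype(np.float32)),q.mean(0))
delta(.598,.064,.202,86.5)
E
```

```text
time_s: 2.5
eef_pos: [0.4244, 0.3666, 0.3567]
tool_rot: [0.032, 0.999, 0.0, 0.0]
contact_force: [0.9, -1.1, -0.7]
finger_gap: 0.0851
gripper_force: 0.0
time_s: 3.38
eef_pos: [0.5671, 0.1091, 0.3563]
tool_rot: [0.032, 0.999, 0.0, -0.0]
contact_force: [-0.2, 0.6, 0.3]
finger_gap: 0.0851
gripper_force: 0.0
sash_bar 0.6 [0.6012 0.067  0.2056]
knob 0.57 [ 0.5944 -0.0289  0.095 ]
78 ((590.6373291015625, 73.79182434082031), (80.23926544189453, 13.82438850402832), 7.217183589935303) [0.56919301 0.07166235 0.20904868]
t 3.525 tcp [0.5665 0.1108 0.3563] yang 86.53 roll 0.03 shift [-0.0343 -0.0449  0.1542] j7 1.3 F [-1.   0.1 -0.4] gap 0.085
```

View pics/wr1.png

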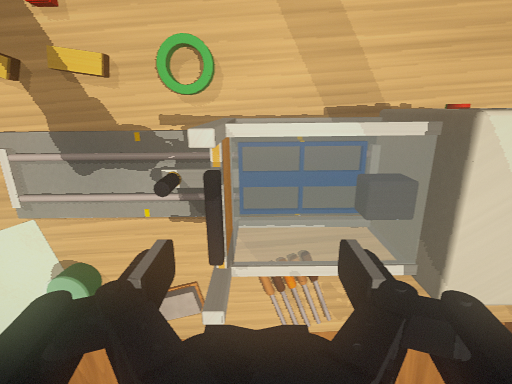

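The wrist view shows the black bar upright at (214,218), the knob at (168,183) and the empty tray inside at (303,175). The networks agree, with the bar at about (0.600,0.066).

```bash
python3 -m crank '[[[-0.034,-0.045,0,0,0.085],[0,0,0.05,0,0.085],[0,0,0.035,0,0.085],[0,0,0,0,0.085],[0,0,0,0,0.085]]]'
python3 - <<'E'
from h import *
im,d,c=grab('wrist'); P=cloud(d,c)
for q in ['sash_bar','knob']:
    for m in r.mark_of('wrist',q)[:2]: print(q,m['p'],w(c,m['position']).round(4))
m=(abs(P[...,2]-.205)<.006)&(abs(P[...,1]-.065)<.03)&(abs(P[...,0]-.6)<.065)
q=P[m]; print(m.sum(),cv2.minAreaRect((q[:,:2]*1000).astype(np.float32)))
delta(.6,.066,.202,86.5)
E
```

```text
time_s: 4.15
eef_pos: [0.5991, 0.0628, 0.2726]
tool_rot: [0.031, 1.0, 0.0, 0.001]
contact_force: [0.0, -0.6, -0.4]
finger_gap: 0.085
gripper_force: 0.0
sash_bar 0.85 [0.5991 0.0659 0.2082]
knob 0.61 [ 0.5967 -0.0284  0.0959]
46 ((553.3231201171875, 68.26986694335938), (15.796896934509277, 2.9423635005950928), 86.2822494506836)
t 4.3 tcp [0.5995 0.0622 0.2733] yang 86.37 roll -0.13 shift [-0.0001  0.0038  0.0713] j7 1.43 F [-0.7 -0.5  0.8] gap 0.0849
```

```bash
python3 -m crank '[[[0,0.003,0.035,0,0.085],[0,0,0.035,0,0.085],[0,0,0,0,0.06],[0,0,0,0,0.03],[0,0,0,0,0],[0,0,0,0,0],[0,0,0,0,0],[0,0,0,0,0]]]'
```

```text
time_s: 5.3
eef_pos: [0.5994, 0.0642, 0.2021]
tool_rot: [0.032, 0.999, -0.0, 0.001]
contact_force: [-0.2, -1.7, 2.6]
finger_gap: 0.0153
gripper_force: 59.8
```

```bash
python3 -m crank '[[[0,0,-0.02,0,0],[0,0,-0.02,0,0],[0,0,-0.02,0,0],[0,0,-0.02,0,0],[0,0,-0.01,0,0],[0,0,-0.003,0,0],[0,0,0,0,0]]]'
```

```text
time_s: 6.18
eef_pos: [0.5987, 0.0642, 0.2837]
tool_rot: [0.031, 1.0, -0.002, -0.0]
contact_force: [20.6, -1.2, -52.0]
finger_gap: 0.0154
gripper_force: 64.3
```

```bash
python3 -m crank '[[[0,0,0,0,0],[0,0,0,0,0]]]'
python3 - <<'E'
from h import *
im,d,c=grab('side'); save('','sd2',cv2.resize(im[60:220,150:360],(800,610))[:600])
for n in ['side','scene']:
    im,d,c=grab(n)
    for m in r.mark_of(n,'sash_bar')[:2]: print(m['p'],w(c,m['position']).round(4))
E
```

```text
time_s: 6.42
eef_pos: [0.5988, 0.0642, 0.2837]
tool_rot: [0.031, 1.0, -0.002, -0.001]
contact_force: [21.3, -1.6, -52.0]
finger_gap: 0.0153
gripper_force: 64.4
0.55 [0.5968 0.0671 0.2829]
0.8 [0.6027 0.0658 0.2815]
```

View pics/sd2.png

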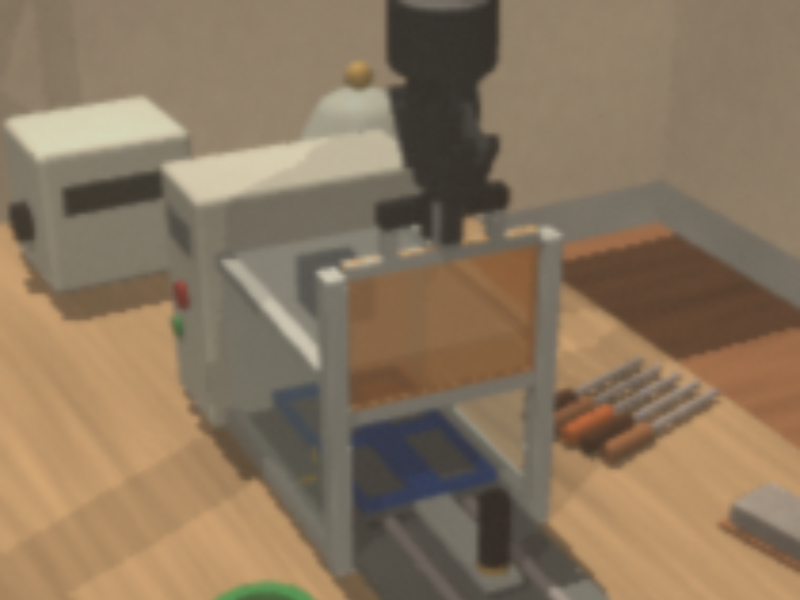

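The sash looks to be against its stop: it started a few mm open, and the bar now reads about 0.286. I relax the upward force, open and retreat upward.

```bash
python3 -m crank '[[[0,0,0.005,0,0],[0,0,0.005,0,0],[0,0,0,0,0]]]'
python3 -m crank '[[[0,0,0,0,0.085],[0,0,0,0,0.085],[0,0,0,0,0.085],[0,0,0,0,0.085],[0,0,-0.05,0,0.085],[0,-0.05,-0.03,0,0.085],[0,-0.045,0,0,0.085],[0,0,0,0,0.085]]]'
python3 - <<'E'
from h import *
for n in ['side','scene','wrist']:
    im,d,c=grab(n); P=cloud(d,c)
    m=(abs(P[...,2]-.290)<.03)&(abs(P[...,1]-.066)<.015)&(abs(P[...,0]-.6)<.06)&(im.max(-1)<90)
    print(n,m.sum(),np.percentile(P[m][:,2],[10,50,80,95]).round(4) if m.any() else '')
    for q in ['sash_bar','knob']:
        for m in r.mark_of(n,q)[:1]: print(q,m['p'],w(c,m['position']).round(4))
delta(.5945,-.027,.09,-3.5)
E
```

```text
time_s: 7.05
eef_pos: [0.599, 0.0642, 0.2831]
tool_rot: [0.032, 0.999, -0.001, 0.0]
contact_force: [4.6, -2.4, -9.8]
finger_gap: 0.0151
gripper_force: 70.3
time_s: 8.05
eef_pos: [0.5918, -0.0358, 0.3653]
tool_rot: [0.036, 0.999, -0.001, 0.001]
contact_force: [-0.9, -0.1, -0.8]
finger_gap: 0.0852
gripper_force: 0.0
side 254 [0.2803 0.2885 0.2936 0.2951]
sash_bar 0.58 [0.5967 0.0662 0.2853]
knob 0.81 [ 0.5945 -0.0236  0.0913]
scene 333 [0.2922 0.2952 0.2963 0.2972]
sash_bar 0.85 [0.6031 0.0678 0.2824]
knob 0.56 [ 0.594  -0.0239  0.1024]
wrist 3199 [0.2858 0.2953 0.2961 0.2967]
sash_bar 0.98 [0.5996 0.0679 0.2837]
knob 0.67 [ 0.596  -0.0248  0.0952]
t 8.5 tcp [ 0.5925 -0.0291  0.3641] yang 86.43 roll 89.93 shift [0.0022 0.002  0.2741] j7 1.57 F [ 0.5 -0.2 -0. ] gap 0.0847
```

Bar top is at 0.295, so the sash is fully raised. Next is the knob.

```bash
python3 -m crank '[[[-0.002,0.005,0.06,0,0.085],[0,0,0.06,0,0.085],[0,0,0.06,0,0.085],[0,0,0.05,0,0.085],[0,0,0.03,0,0.085],[0,0,0.022,0,0.085],[0,0,0,0,0.085]]]'
python3 -m crank '[[[0,0,0,0,0.05],[0,0,0,0,0],[0,0,0,0,0],[0,0,0,0,0],[0,0,0,0,0],[0,0,0,0,0]]]'
```

```text
time_s: 9.38
eef_pos: [0.5937, -0.0248, 0.0806]
tool_rot: [0.032, 0.999, 0.0, -0.002]
contact_force: [-0.2, -0.5, 1.4]
finger_gap: 0.0846
gripper_force: 0.0
time_s: 10.12
eef_pos: [0.5952, -0.0255, 0.0833]
tool_rot: [0.032, 0.999, -0.0, 0.001]
contact_force: [-0.5, -0.3, 6.4]
finger_gap: 0.0229
gripper_force: 58.4
```

```bash
python3 -m crank '[[[0,-0.02,0,0,0],[0,-0.035,0,0,0],[0,-0.045,0,0,0],[0,-0.045,0,0,0],[0,-0.045,0,0,0],[0,-0.045,0,0,0],[0,-0.029,0,0,0],[0,0,0,0,0]]]'
python3 -m crank '[[[0,0,0,0,0],[0,0,0,0,0]]]'
python3 - <<'E'
from h import *
delta(.578,-.289,.08,86.5)
E
```

```text
time_s: 11.12
eef_pos: [0.5806, -0.2938, 0.0835]
tool_rot: [0.034, 0.999, -0.003, 0.004]
contact_force: [4.3, -2.2, -0.1]
finger_gap: 0.0226
gripper_force: 60.3
time_s: 11.38
eef_pos: [0.5808, -0.2894, 0.0834]
tool_rot: [0.032, 0.999, -0.001, 0.003]
contact_force: [4.9, -1.1, 0.9]
finger_gap: 0.0226
gripper_force: 60.3
t 11.375 tcp [ 0.5808 -0.2894  0.0834] yang 86.35 roll -0.15 shift [0.0028 0.0003 0.0034] j7 2.0 F [ 4.9 -1.1  0.9] gap 0.0226
```

```bash
python3 -m crank '[[[0,0,0,0,0.085],[0,0,0,0,0.085],[0,0,0,0,0.085],[0,0,-0.05,0,0.085],[0,0,-0.05,10,0.085],[0,0,-0.06,10,0.085],[0,0,-0.06,10,0.085],[0,0,0,10,0.085]]]'
python3 -m crank '[[[0,0,0,10,0.085],[0,0,0,10,0.085],[0,0,0,10,0.085],[0,0,0,10,0.085],[0,0,0,10,0.085],[0,0,0,8,0.085],[0,0,0,0,0.085],[0,0,0,0,0.085]]]'
python3 - <<'E'
from h import *
for n in ['scene','side','wrist']:
    for b in blanks(n): print(n,b[0].round(4),b[1].round(1),np.round(b[2]),b[3].round(4),b[4].round())
    im,d,c=grab(n); P=cloud(d,c); hsv=cv2.cvtColor(im,cv2.COLOR_RGB2HSV)
    m=((hsv[...,0]<6)|(hsv[...,0]>174))&(hsv[...,1]>150)&(abs(P[...,2]-.024)<.006)&(P[...,0]<.45)
    if m.any(): q=P[m]; print('red',q.min(0),q.max(0))
    for q in ['knob','pocket0','blankA']:
        for m in r.mark_of(n,q)[:5]: print(q,round(m['p'],2),w(c,m['position']).round(4))
save('','wr3',im)
delta(.401,-.286,.25,-23)
E
```

```text
time_s: 12.38
eef_pos: [0.5801, -0.2905, 0.3083]
tool_rot: [0.375, 0.927, 0.0, 0.005]
contact_force: [-0.2, -0.8, -0.9]
finger_gap: 0.0849
gripper_force: 0.0
time_s: 13.38
eef_pos: [0.5775, -0.2885, 0.3021]
tool_rot: [0.775, 0.632, -0.0, -0.0]
contact_force: [-0.7, -0.4, -0.8]
finger_gap: 0.0846
gripper_force: 0.0
scene [ 0.3986 -0.286 ] 66.1 [34. 81.] 0.024 [200. 167.]
scene [ 0.4113 -0.1469] 80.0 [35. 80.] 0.0245 [247. 179.]
red [ 0.25155857 -0.19643958  0.01808331] [ 0.3339068  -0.16230786  0.02980457]
knob 0.68 [ 0.5779 -0.288   0.0967]
pocket0 0.86 [ 0.5569 -0.1301  0.0332]
pocket0 0.85 [ 0.6249 -0.0361  0.0325]
pocket0 0.74 [ 0.6175 -0.1344  0.0373]
pocket0 0.61 [ 0.5609 -0.0358  0.034 ]
side [ 0.4084 -0.1478] 78.4 [30. 82.] 0.0234 [239. 258.]
side [ 0.3981 -0.2871] 65.8 [31. 80.] 0.0233 [262. 296.]
red [ 0.25074511 -0.19854913  0.01814535] [ 0.32969781 -0.16452884  0.02723845]
knob 0.56 [ 0.582  -0.2869  0.093 ]
pocket0 0.9 [ 0.6226 -0.0379  0.0381]
pocket0 0.73 [ 0.5614 -0.0349  0.0323]
pocket0 0.71 [ 0.5539 -0.1299  0.0358]
pocket0 0.62 [ 0.6228 -0.1312  0.0339]
wrist [ 0.4126 -0.1487] 78.4 [32. 78.] 0.0246 [111.  83.]
wrist [ 0.4018 -0.2864] 66.8 [32. 79.] 0.0246 [137. 184.]
wrist [ 0.5011 -0.4472] 160.1 [11. 36.] 0.0238 [230. 268.]
red [ 0.25494459 -0.19651412  0.01880415] [ 0.33443384 -0.1636962   0.02705022]
knob 0.68 [ 0.5832 -0.2893  0.095 ]
pocket0 0.96 [ 0.5569 -0.1292  0.0367]
pocket0 0.8 [ 0.6206 -0.1337  0.0334]
t 14.125 tcp [ 0.5778 -0.2888  0.3023] yang -11.67 roll 11.33 shift [-0.0665 -0.1639  0.0523] j7 0.53 F [ 0.  -0.8  1.1] gap 0.0847
```

View pics/wr3.png

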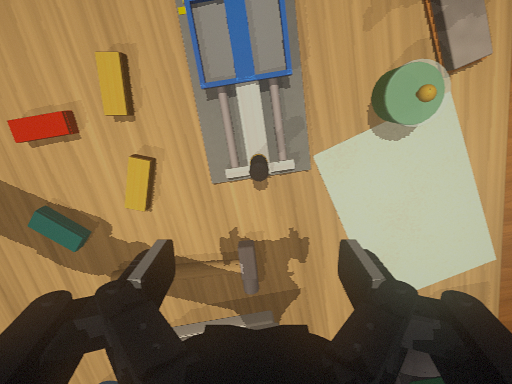

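The wrist view shows the carrier at loading (knob (259,167), tray top centre). The two brass blanks are at (113,84) and (140,182), with red at (42,126) and turquoise at (60,228). The pocket marks agree, so I go above the lower blank.

```bash
python3 -m crank '[[[0,0,0,6,0.06],[0,0,0,5.7,0.06],[-0.022,-0.055,0.02,0,0.06],[-0.022,-0.055,0.02,0,0.06],[-0.022,-0.054,0.03,0,0.06],[0,0,0.05,0,0.06],[0,0,0,0,0.06],[0,0,0,0,0.06]]]'
python3 - <<'E'
from h import *
for b in blanks('wrist'): print(b[0].round(4),b[1].round(1),np.round(b[2]),b[3].round(4),b[4].round())
delta(.401,-.2865,.0385,-23.5)
E
```

```text
time_s: 15.12
eef_pos: [0.4053, -0.2853, 0.1848]
tool_rot: [0.836, 0.549, 0.0, 0.001]
contact_force: [0.6, 0.0, -0.2]
finger_gap: 0.0603
gripper_force: 0.0
[ 0.4121 -0.1484] 78.9 [31. 79.] 0.0248 [201.  45.]
[ 0.358  -0.2871] 67.6 [31. 79.] 0.0247 [214. 201.]
[ 0.5015 -0.4504] 165.3 [15. 33.] 0.0233 [387. 277.]
t 15.175 tcp [ 0.4057 -0.2854  0.1852] yang -23.32 roll 0.18 shift [-0.0028 -0.0044  0.1467] j7 0.62 F [ 0.3 -0.6  0. ] gap 0.0599
```

The lower blank has been knocked to (0.358,-0.287). I re-measure it and check clearance to turquoise.

Run:
```python
from h import *
for b in blanks('scene'): print(b[0].round(4),b[1].round(1),np.round(b[2]),b[3].round(4))
im,d,c=grab('wrist'); P=cloud(d,c); hsv=cv2.cvtColor(im,cv2.COLOR_RGB2HSV); save('','wr4',im)
m=(hsv[...,0]>80)&(hsv[...,0]<100)&(hsv[...,1]>100)&(abs(P[...,2]-.024)<.006)
if m.sum()>20: print(cv2.minAreaRect((P[m][:,:2]*1000).astype(np.float32)))
delta(.3575,-.287,.0385,-22.5)
delta(.3575,-.287,.1,-22.5)
```

```text
[ 0.356  -0.2852] 65.6 [37. 80.] 0.0242
[ 0.4102 -0.1469] 79.4 [32. 79.] 0.0242
((242.73995971679688, -321.2814025878906), (32.105709075927734, 46.39051055908203), 45.30367660522461)
t 15.275 tcp [ 0.4056 -0.2852  0.1852] yang -23.31 roll -0.81 shift [-0.02   -0.0443  0.1466] j7 0.62 F [-0.9 -1.5 -0.3] gap 0.0598
t 15.275 tcp [ 0.4056 -0.2852  0.1852] yang -23.31 roll -0.81 shift [-0.0201 -0.0441  0.0851] j7 0.62 F [-0.9 -1.5 -0.3] gap 0.0598
```

View pics/wr4.png

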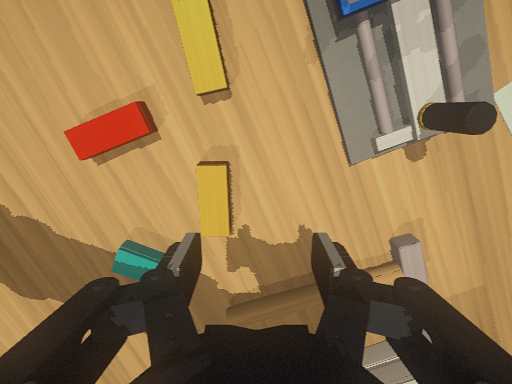

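```bash
python3 -m crank '[[[-0.02,-0.044,0,-0.8,0.06],[0,0,0.05,0,0.06],[0,0,0.05,0,0.06],[0,0,0,0,0.06],[0,0,0,0,0.06]]]'
python3 - <<'E'
from h import *
for b in blanks('scene'): print(b[0].round(4),b[1].round(1),np.round(b[2]),b[3].round(4))
for b in blanks('wrist'): print(b[0].round(4),b[1].round(1),np.round(b[2]),b[3].round(4))
delta(.3575,-.287,.0385,-22.5)
E
```

```text
time_s: 15.9
eef_pos: [0.3565, -0.2863, 0.0851]
tool_rot: [0.832, 0.555, 0.0, 0.001]
contact_force: [-0.6, -0.5, -0.2]
finger_gap: 0.0601
gripper_force: 0.0
[ 0.3563 -0.2876] 66.9 [34. 82.] 0.024
[ 0.4102 -0.1471] 77.6 [34. 79.] 0.0243
[ 0.4067 -0.1735] 168.8 [27. 32.] 0.0246
[ 0.3579 -0.2868] 68.0 [31. 79.] 0.0247
[ 0.4991 -0.4491] 163.3 [16. 18.] 0.0241
[ 0.4047 -0.4423] 171.5 [19. 29.] 0.025
t 16.0 tcp [ 0.3568 -0.2863  0.0856] yang -22.56 roll -0.06 shift [-0.0003  0.0008  0.0471] j7 0.88 F [ 0.4 -1.1  0.5] gap 0.0602
```

```bash
python3 -m crank '[[[0,0.001,0.03,0,0.06],[0,0,0.017,0,0.06],[0,0,0,0,0.04],[0,0,0,0,0.02],[0,0,0,0,0.02],[0,0,0,0,0.02],[0,0,0,0,0.02]]]'
python3 -m crank '[[[0,0,-0.04,0,0.02],[0,0,-0.06,0,0.02],[0,0,0,0,0.02],[0,0,0,0,0.02]]]'
python3 - <<'E'
from h import *
im,d,c=grab('side'); save('','sd5',cv2.resize(im[200:330,180:340],(640,520)))
for b in blanks('wrist',.12)+blanks('side',.125): print(b[0].round(4),b[1].round(1),np.round(b[2]),b[3].round(4))
delta(.621,-.133,.14,-3.1)
E
```

```text
time_s: 16.88
eef_pos: [0.3571, -0.2862, 0.0381]
tool_rot: [0.832, 0.555, 0.0, 0.001]
contact_force: [-0.1, 0.5, 7.6]
finger_gap: 0.0304
gripper_force: 60.5
time_s: 17.38
eef_pos: [0.3567, -0.2848, 0.1369]
tool_rot: [0.831, 0.556, 0.0, 0.0]
contact_force: [-1.1, 0.2, -2.1]
finger_gap: 0.0301
gripper_force: 60.8
[ 0.3569 -0.2854] 67.5 [32. 79.] 0.1228
[ 0.3593 -0.2759] 68.7 [28. 58.] 0.1213
t 17.525 tcp [ 0.3558 -0.2849  0.1357] yang -22.56 roll -19.46 shift [ 0.166   0.2566 -0.0046] j7 0.82 F [-1.4  0.1 -2.2] gap 0.0303
```

View pics/sd5.png

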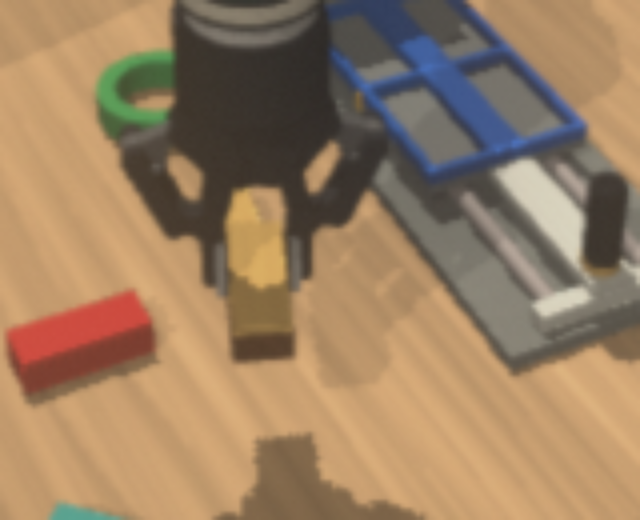

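The side crop shows the blank held level, brass up, at (258,265). Now I refine the pocket centres from the pocket floors.

```bash
cat >> h.py <<'E'
def pockets(n,knob=(.5807,-.2893),ang=86.9):
    im,d,c=grab(n); P=cloud(d,c); a=np.radians(ang); ey=np.array([np.cos(a),np.sin(a)]); ex=np.array([ey[1],-ey[0]])
    hsv=cv2.cvtColor(im,cv2.COLOR_RGB2HSV)
    blue=((hsv[...,0]>100)&(hsv[...,0]<130)&(hsv[...,1]>110)&(abs(P[...,2]-.044)<.006))
    q=P[blue][:,:2]; l=np.stack([(q-knob)@ex,(q-knob)@ey],1)
    print(n,'blue rect',blue.sum(),cv2.minAreaRect((q*1000).astype(np.float32)))
    print(' lateral/along edges',np.percentile(l,[.5,99.5],axis=0).round(4).tolist())
E
python3 -m crank '[[[0.03,0.05,0,-6.5,0.02],[0.03,0.045,0,-6.5,0.02],[0.03,0.04,0,-6.5,0.02],[0,0,0,0,0.02],[0,0,0,0,0.02],[0,0,0,0,0.02]]]'
python3 - <<'E'
from h import *
for n in ['scene','side','wrist']: pockets(n)
im,d,c=grab('wrist')
for q in ['pocket2']:
    for m in r.mark_of('wrist',q)[:4]: print(q,round(m['p'],2),w(c,m['position']).round(4))
delta(.621,-.1335,.14,-3.1)
E
```

```text
time_s: 18.27
eef_pos: [0.5079, -0.2388, 0.1361]
tool_rot: [0.727, 0.687, -0.001, -0.001]
contact_force: [0.6, -0.4, -2.5]
finger_gap: 0.0301
gripper_force: 60.7
scene blue rect 1274 ((592.6083984375, -83.80481719970703), (197.28305053710938, 118.5793685913086), 86.99478149414062)
 lateral/along edges [[-0.0566, 0.1081], [0.0595, 0.3032]]
side blue rect 155 ((576.9931640625, -100.76761627197266), (109.55818939208984, 196.43655395507812), 17.041826248168945)
 lateral/along edges [[-0.06, 0.1054], [0.0549, 0.297]]
wrist blue rect 7820 ((590.951904296875, -141.07171630859375), (81.83236694335938, 116.18914794921875), 86.95861053466797)
 lateral/along edges [[-0.0558, 0.1078], [0.0594, 0.1878]]
pocket2 0.76 [ 0.5582 -0.1296  0.0358]
pocket2 0.63 [ 0.6202 -0.1337  0.0344]
t 18.525 tcp [ 0.5095 -0.2383  0.1368] yang -3.15 roll -0.05 shift [ 0.1107  0.1057 -0.0032] j7 0.8 F [-0.3 -1.1 -2.5] gap 0.0301
```

```bash
python3 -m crank '[[[0.04,0.035,0,0,0.02],[0.04,0.04,0,0,0.02],[0.031,0.032,0,0,0.02],[0,0,0.035,0,0.02],[0,0,0,0,0.02],[0,0,0,0,0.02]]]'
python3 - <<'E'
from h import *
delta(.622,-.1335,.0735,-3.03)
im,d,c=grab('wrist'); save('','wr6',im)
for b in blanks('wrist',.09): print(b[0].round(4),b[1].round(1),np.round(b[2]),b[3].round(4))
pockets('wrist')
delta(.622,-.1335,.0735,-3.03)
E
```

```text
time_s: 19.27
eef_pos: [0.6223, -0.1341, 0.1024]
tool_rot: [0.726, 0.687, -0.0, 0.0]
contact_force: [0.3, -0.5, -2.2]
finger_gap: 0.0305
gripper_force: 60.6
t 19.275 tcp [ 0.6223 -0.1341  0.1024] yang -3.19 roll -0.16 shift [ 0.0006 -0.0003  0.0289] j7 0.6 F [ 0.3 -0.5 -2.2] gap 0.0305
[ 0.6241 -0.1353] 87.1 [32. 79.] 0.0893
wrist blue rect 15731 ((592.8369140625, -90.63063049316406), (180.50177001953125, 117.01680755615234), 86.51914978027344)
 lateral/along edges [[-0.0556, 0.118], [0.0595, 0.2876]]
t 19.425 tcp [ 0.6231 -0.1341  0.1031] yang -3.18 roll -0.15 shift [ 0.0005 -0.0012  0.0296] j7 0.6 F [ 0.2 -0.4 -2.1] gap 0.0303
```

View pics/wr6.png

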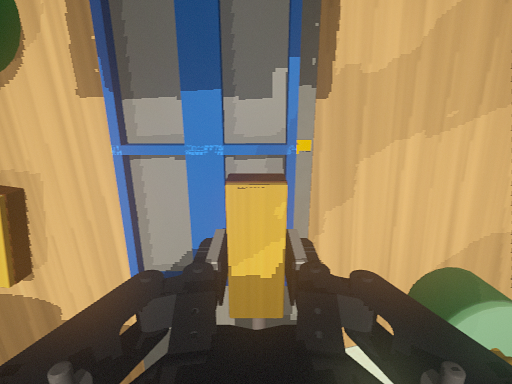

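The blank sits squarely over the far tail pocket (centre about (257,245)). Lowering it now.

```bash
python3 -m crank '[[[0,-0.001,0.015,0,0.02],[0,0,0.011,0,0.02],[0,0,0.003,0,0.02],[0,0,0,0,0.02]]]'
python3 - <<'E'
from h import *
delta(.622,-.1335,.0725,-3.03)
E
```

```text
time_s: 19.92
eef_pos: [0.6217, -0.1328, 0.0724]
tool_rot: [0.726, 0.688, -0.0, -0.0]
contact_force: [1.2, -0.4, -2.8]
finger_gap: 0.0305
gripper_force: 60.7
t 19.925 tcp [ 0.6217 -0.1328  0.0724] yang -3.08 roll -0.05 shift [-0.0007  0.0003 -0.0001] j7 0.62 F [ 1.2 -0.4 -2.8] gap 0.0305
```

```bash
python3 -m crank '[[[0,0,0,0,0.05],[0,0,0,0,0.05],[0,0,0,0,0.05],[0,0,-0.04,0,0.05],[0,0,-0.05,0,0.05],[0,0,-0.05,0,0.06],[0,0,0,0,0.06],[0,0,0,0,0.06]]]'
python3 - <<'E'
from h import *
for n,z in [('wrist',.058),('scene',.058),('scene',.024),('wrist',.024)]:
    for b in blanks(n,z): print(n,b[0].round(4),b[1].round(1),np.round(b[2]),b[3].round(4))
delta(.411,-.148,.20,-11.3)
E
```

```text
time_s: 20.92
eef_pos: [0.6215, -0.1322, 0.2124]
tool_rot: [0.726, 0.688, 0.0, -0.0]
contact_force: [0.6, 0.3, -0.2]
finger_gap: 0.06
gripper_force: 0.0
wrist [ 0.6233 -0.1338] 86.8 [31. 79.] 0.0587
scene [ 0.623  -0.1335] 87.0 [31. 79.] 0.0581
scene [ 0.4138 -0.1321] 78.2 [33. 50.] 0.024
wrist [ 0.4126 -0.148 ] 78.6 [33. 80.] 0.0244
t 21.125 tcp [ 0.621  -0.1323  0.2111] yang -3.07 roll 8.23 shift [-0.0566 -0.2028  0.0117] j7 0.51 F [-0.6 -0.6 -0.1] gap 0.0599
```

First blank is seated (top 0.058). Next, the second one.

```bash
python3 -m crank '[[[0,0,0,8.4,0.06],[-0.014,-0.05,0,0,0.06],[-0.014,-0.05,0,0,0.06],[-0.014,-0.05,0.03,0,0.06],[-0.014,-0.053,0.05,0,0.06],[0,0,0.04,0,0.06],[0,0,0,0,0.06],[0,0,0,0,0.06]]]'
python3 - <<'E'
from h import *
for n in ['scene','wrist']:
    for b in blanks(n): print(n,b[0].round(4),b[1].round(1),np.round(b[2]),b[3].round(4))
delta(.411,-.148,.0385,-11.5)
E
```

```text
time_s: 22.12
eef_pos: [0.4215, -0.1473, 0.101]
tool_rot: [0.774, 0.633, 0.0, 0.001]
contact_force: [0.0, -0.6, -0.7]
finger_gap: 0.0605
gripper_force: 0.0
scene [ 0.411 -0.147] 79.5 [33. 79.] 0.0245
wrist [ 0.4123 -0.1477] 78.9 [31. 79.] 0.0247
t 22.225 tcp [ 0.4221 -0.1472  0.1016] yang -11.44 roll 0.06 shift [-0.003  -0.0109  0.0631] j7 0.74 F [ 0.6  0.  -1.3] gap 0.0601
```

```bash
python3 -m crank '[[[-0.003,-0.0105,0.02,0,0.06],[0,0,0.025,0,0.06],[0,0,0,0,0.06],[0,0,0,0,0.06]]]'
python3 - <<'E'
from h import *
delta(.411,-.148,.0385,-11.3)
E
```

```text
time_s: 22.72
eef_pos: [0.4106, -0.1478, 0.0565]
tool_rot: [0.774, 0.633, 0.0, 0.001]
contact_force: [-0.9, -0.1, 0.4]
finger_gap: 0.0599
gripper_force: 0.0
t 22.725 tcp [ 0.4106 -0.1478  0.0565] yang -11.45 roll -0.15 shift [-0.0001  0.0004  0.018 ] j7 0.83 F [-0.9 -0.1  0.4] gap 0.0599
```

```bash
python3 -m crank '[[[0,0,0.018,0,0.06],[0,0,0,0,0.06],[0,0,0,0,0.04],[0,0,0,0,0.02],[0,0,0,0,0.02],[0,0,0,0,0.02],[0,0,0,0,0.02]]]'
python3 -m crank '[[[0,0,-0.04,0,0.02],[0,0,-0.06,0,0.02],[0,0,0,-8.3,0.02],[0,0,0,0,0.02],[0,0,0,0,0.02]]]'
python3 - <<'E'
from h import *
for b in blanks('wrist',.12): print(b[0].round(4),b[1].round(1),np.round(b[2]),b[3].round(4))
delta(.5580,-.1300,.137,-3.05)
E
```

```text
time_s: 23.6
eef_pos: [0.4101, -0.1477, 0.0387]
tool_rot: [0.774, 0.633, 0.001, 0.001]
contact_force: [0.3, -0.1, 6.4]
finger_gap: 0.0301
gripper_force: 59.3
time_s: 24.22
eef_pos: [0.4091, -0.1471, 0.1373]
tool_rot: [0.727, 0.687, -0.0, -0.001]
contact_force: [0.3, 0.6, -2.4]
finger_gap: 0.0303
gripper_force: 61.0
[ 0.4104 -0.1471] 86.8 [32. 79.] 0.1233
t 24.275 tcp [ 0.409  -0.1473  0.1371] yang -3.27 roll -0.22 shift [ 2.520e-02  1.479e-01 -1.000e-04] j7 0.82 F [ 0.3  0.4 -1.9] gap 0.0302
```

```bash
python3 -m crank '[[[0.008,0.05,0,0,0.02],[0.008,0.05,0,0,0.02],[0.009,0.047,0,0,0.02],[0,0,0.03,0,0.02],[0,0,0,0,0.02],[0,0,0,0,0.02]]]'
python3 - <<'E'
from h import *
for b in blanks('wrist',.09): print(b[0].round(4),b[1].round(1),np.round(b[2]),b[3].round(4))
delta(.558,-.1297,.0725,-3.05)
E
```

```text
time_s: 25.02
eef_pos: [0.5564, -0.1314, 0.1073]
tool_rot: [0.727, 0.686, -0.001, -0.001]
contact_force: [-0.1, -1.6, -1.2]
finger_gap: 0.0302
gripper_force: 60.9
[ 0.5576 -0.1313] 86.1 [32. 79.] 0.0933
t 25.075 tcp [ 0.5568 -0.1315  0.1079] yang -3.3 roll -0.25 shift [0.0019 0.0011 0.0354] j7 0.7 F [ 0.2 -0.1 -1.9] gap 0.0301
```

```bash
python3 -m crank '[[[0.0015,0.001,0.018,-0.2,0.02],[0,0,0.013,0,0.02],[0,0,0.003,0,0.02],[0,0,0,0,0.02]]]'
python3 - <<'E'
from h import *
delta(.558,-.1297,.0725,-3.05)
E
```

```text
time_s: 25.58
eef_pos: [0.5586, -0.1294, 0.0733]
tool_rot: [0.725, 0.688, -0.0, -0.0]
contact_force: [-0.6, -0.2, -0.9]
finger_gap: 0.0306
gripper_force: 61.0
t 25.575 tcp [ 0.5586 -0.1294  0.0733] yang -2.99 roll 0.06 shift [-0.0003 -0.0006  0.0008] j7 0.73 F [-0.6 -0.2 -0.9] gap 0.0306
```

```bash
python3 -m crank '[[[0,0,0.001,0,0.045],[0,0,0,0,0.045],[0,0,0,0,0.045],[0,0,-0.04,0,0.05],[0,0,-0.05,0,0.06],[0,0,-0.05,0,0.085],[-0.05,0,0,0,0.085],[0,0,0,0,0.085]]]'
python3 - <<'E'
from h import *
for n,z in [('wrist',.058),('scene',.058),('scene',.024),('wrist',.024)]:
    for b in blanks(n,z): print(n,b[0].round(4),b[1].round(1),np.round(b[2]),b[3].round(4))
im,d,c=grab('wrist'); save('','wr7',im)
for m in r.mark_of('wrist','knob')[:1]: print(m['p'],w(c,m['position']).round(4))
delta(.5805,-.2890,.214,-93.05)
E
```

```text
time_s: 26.58
eef_pos: [0.5558, -0.1839, 0.2144]
tool_rot: [0.727, 0.686, -0.0, 0.002]
contact_force: [0.3, 0.6, 1.2]
finger_gap: 0.085
gripper_force: 0.0
wrist [ 0.5605 -0.129 ] 87.0 [31. 78.] 0.0587
wrist [ 0.6234 -0.1339] 86.9 [31. 78.] 0.0587
scene [ 0.5608 -0.1292] 86.5 [31. 79.] 0.0581
scene [ 0.6235 -0.1336] 87.0 [32. 80.] 0.0582
wrist [ 0.3241 -0.4339] 173.3 [18. 35.] 0.0245
0.62 [ 0.5827 -0.285   0.0948]
t 26.875 tcp [ 0.5562 -0.178   0.212 ] yang -2.88 roll -89.83 shift [-0.0302 -0.1096 -0.0021] j7 0.66 F [-0.  -0.1 -0. ] gap 0.0854
```

View pics/wr7.png

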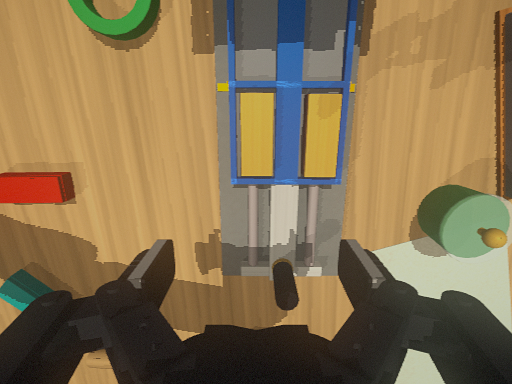

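Both blanks lie brass up at (257,135) and (321,135), and the carrier is still at loading. Back to the knob at (285,285).

```bash
python3 -m crank '[[[-0.055,0.015,0,0,0.085],[-0.055,0.015,0,0,0.085],[0,0,0,-10,0.085],[0,0,0,-10,0.085],[0,0,0,-10,0.085],[0,0,0,-10,0.085],[0,0,0,-10,0.085],[0,0,0,-10,0.085]]]'
python3 -m crank '[[[0,0,0,-10,0.085],[0,0,0,-10,0.085],[0,0,0,-9.8,0.085],[0,0,0,0,0.085],[0,0,0,0,0.085]]]'
python3 - <<'E'
from h import *
delta(.5807,-.2890,.082,86.95)
E
```

```text
time_s: 27.88
eef_pos: [0.5806, -0.2896, 0.2121]
tool_rot: [0.28, 0.96, 0.0, -0.0]
contact_force: [1.1, -0.6, -0.3]
finger_gap: 0.0851
gripper_force: 0.0
time_s: 28.5
eef_pos: [0.5805, -0.2902, 0.2123]
tool_rot: [0.029, 1.0, 0.0, -0.0]
contact_force: [-0.2, -0.8, -0.1]
finger_gap: 0.0849
gripper_force: 0.0
t 28.5 tcp [ 0.5805 -0.2902  0.2123] yang 86.72 roll -0.23 shift [-0.0002  0.0012  0.1303] j7 2.04 F [-0.2 -0.8 -0.1] gap 0.0849
```

```bash
python3 -m crank '[[[0,0.001,0.05,-0.2,0.085],[0,0,0.05,0,0.085],[0,0,0.03,0,0.06],[0,0,0,0,0.04],[0,0,0,0,0],[0,0,0,0,0],[0,0,0,0,0],[0,0,0,0,0]]]'
python3 - <<'E'
from h import *
p,o,s=tool(); a=np.radians(86.95); q=p[:2]+.264*np.array([np.cos(a),np.sin(a)])
delta(q[0],q[1],p[2],86.95)
E
```

```text
time_s: 29.5
eef_pos: [0.5818, -0.2901, 0.0844]
tool_rot: [0.026, 1.0, -0.0, 0.001]
contact_force: [-0.6, 0.3, 6.1]
finger_gap: 0.0228
gripper_force: 59.1
t 29.5 tcp [ 0.5818 -0.2901  0.0844] yang 87.01 roll 0.06 shift [-0.00e+00  2.64e-01 -2.00e-04] j7 2.08 F [-0.6  0.3  6.1] gap 0.0228
```

```bash
python3 -m crank '[[[0,0.02,0,0,0],[0,0.035,0,0,0],[0,0.045,0,0,0],[0,0.045,0,0,0],[0,0.045,0,0,0],[0,0.045,0,0,0],[0,0.029,0,0,0],[0,0,0,0,0]]]'
python3 -m crank '[[[0,0,0,0,0],[0,0,0,0,0],[0,0,0,0,0]]]'
```

```text
time_s: 30.5
eef_pos: [0.5964, -0.02, 0.0843]
tool_rot: [0.023, 1.0, 0.002, 0.002]
contact_force: [1.1, 5.8, 9.0]
finger_gap: 0.0224
gripper_force: 60.5
time_s: 30.88
eef_pos: [0.5961, -0.0254, 0.0843]
tool_rot: [0.026, 1.0, 0.0, 0.002]
contact_force: [-0.0, 0.7, 6.6]
finger_gap: 0.0223
gripper_force: 60.2
```

```bash
python3 -m crank '[[[0,0,0,0,0.085],[0,0,0,0,0.085],[0,0,0,0,0.085],[0,0,-0.05,0,0.085],[0,0,-0.06,0,0.085],[0,0,-0.06,0,0.085],[0,0,-0.06,0,0.085],[0,0,-0.055,0,0.085]]]'
python3 -m crank '[[[0,0.045,0,0,0.085],[0,0.045,0,0,0.085],[0,0,0,0,0.085],[0,0,0,0,0.085]]]'
python3 - <<'E'
from h import *
for n in ['side','scene','wrist']:
    im,d,c=grab(n)
    for q in ['knob','sash_bar']:
        for m in r.mark_of(n,q)[:1]: print(n,q,round(m['p'],2),w(c,m['position']).round(4))
im,d,c=grab('side'); save('','sd8',cv2.resize(im[60:220,150:360],(780,594)))
delta(.5992,.0645,.2895,86.95)
E
```

```text
time_s: 31.88
eef_pos: [0.5938, -0.0261, 0.3697]
tool_rot: [0.026, 1.0, 0.0, 0.0]
contact_force: [0.9, 0.2, -0.3]
finger_gap: 0.0849
gripper_force: 0.0
time_s: 32.38
eef_pos: [0.5985, 0.0632, 0.3671]
tool_rot: [0.026, 1.0, -0.001, -0.001]
contact_force: [0.3, 0.1, 0.3]
finger_gap: 0.0849
gripper_force: 0.0
side knob 0.61 [ 0.5936 -0.0231  0.095 ]
side sash_bar 0.88 [0.5963 0.066  0.2817]
scene knob 0.63 [ 0.5955 -0.0259  0.0985]
scene sash_bar 0.73 [0.5996 0.0655 0.2846]
wrist knob 0.6 [ 0.5971 -0.025   0.0925]
wrist sash_bar 0.96 [0.6007 0.0631 0.2866]
t 32.875 tcp [0.5989 0.0636 0.3676] yang 87.01 roll 0.06 shift [-0.0002  0.0009  0.0781] j7 1.45 F [0.1 0.2 0.1] gap 0.0853
```

View pics/sd8.png

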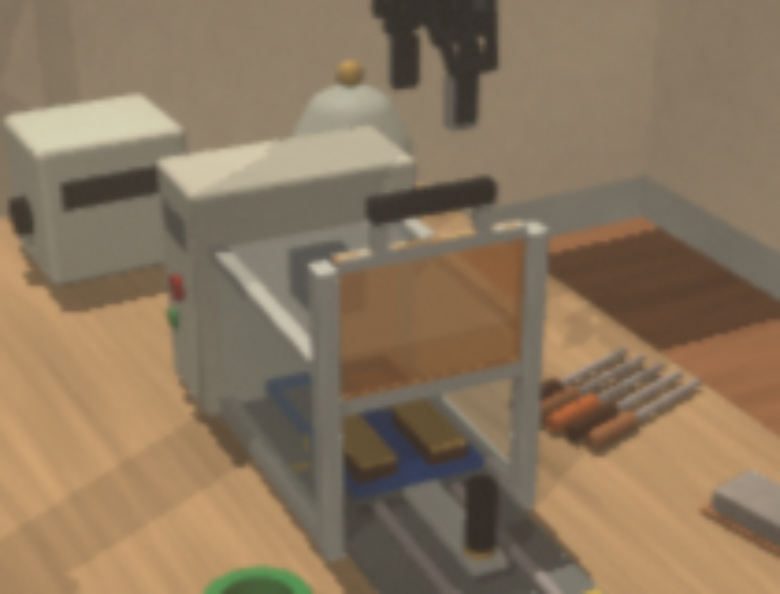

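The side crop shows the tray with both blanks inside (365,450 and 430,428) and the sash up. I'll grip the bar and lower it.

```bash
python3 -m crank '[[[0,0.001,0.045,0,0.085],[0,0,0.035,0,0.085],[0,0,0,0,0.05],[0,0,0,0,0],[0,0,0,0,0],[0,0,0,0,0],[0,0,0,0,0]]]'
python3 -m crank '[[[0,0,0.02,0,0],[0,0,0.02,0,0],[0,0,0.02,0,0],[0,0,0.018,0,0],[0,0,0.012,0,0],[0,0,0.002,0,0],[0,0,0,0,0],[0,0,0,0,0]]]'
```

```text
time_s: 33.75
eef_pos: [0.5998, 0.0641, 0.2889]
tool_rot: [0.026, 1.0, -0.0, 0.001]
contact_force: [1.3, -2.6, 2.0]
finger_gap: 0.0151
gripper_force: 60.6
time_s: 34.75
eef_pos: [0.5999, 0.0642, 0.1992]
tool_rot: [0.026, 1.0, 0.0, 0.001]
contact_force: [-5.1, -3.3, 23.0]
finger_gap: 0.0151
gripper_force: 63.7
```

```bash
python3 -m crank '[[[0,0,0,0,0.085],[0,0,0,0,0.085],[0,0,0,0,0.085],[0,0,0,0,0.085],[0,0,-0.05,0,0.085],[0,0,-0.06,0,0.085],[0,0,-0.04,0,0.085],[0,0,0,0,0.085]]]'
python3 - <<'E'
from h import *
for n in ['side','scene','wrist']:
    im,d,c=grab(n); P=cloud(d,c)
    m=(abs(P[...,2]-.200)<.03)&(abs(P[...,1]-.066)<.015)&(abs(P[...,0]-.6)<.055)&(im.max(-1)<90)
    print(n,m.sum(),np.percentile(P[m][:,2],[10,50,80,95]).round(4) if m.any() else '')
    for q in ['knob','sash_bar','tape','jar','hammer']:
        for m in r.mark_of(n,q)[:1]: print(q,round(m['p'],2),w(c,m['position']).round(4))
    if n!='scene': save('',n+'9',im)
E
python3 - <<'E'
import cv2,numpy as np
a=[cv2.imread(f'pics/{n}9.png') for n in('side','wrist')]
cv2.imwrite('pics/fin.png',cv2.resize(np.hstack(a),(800,300),interpolation=cv2.INTER_AREA))
E
```

```text
time_s: 35.75
eef_pos: [0.6011, 0.065, 0.3494]
tool_rot: [0.026, 1.0, 0.001, 0.004]
contact_force: [-0.0, 0.3, -1.2]
finger_gap: 0.085
gripper_force: 0.0
side 235 [0.1894 0.1987 0.2037 0.2051]
knob 0.92 [ 0.5927 -0.0211  0.0941]
sash_bar 0.77 [0.5975 0.0669 0.1928]
tape 0.8 [ 0.4282  0.0154 -0.0023]
jar 0.69 [ 0.7903 -0.2419 -0.002 ]
hammer 0.57 [ 0.4226 -0.4445  0.0015]
scene 247 [0.2035 0.2053 0.2067 0.2077]
sash_bar 0.63 [0.6012 0.0637 0.1933]
tape 0.81 [ 4.241e-01  1.200e-02 -1.000e-04]
jar 0.69 [ 0.7838 -0.243   0.0061]
hammer 0.81 [ 0.4238 -0.4451 -0.0011]
wrist 1603 [0.2043 0.2056 0.2062 0.2068]
knob 0.91 [ 0.5964 -0.0234  0.0942]
sash_bar 0.85 [0.5996 0.0656 0.1922]
jar 0.89 [ 0.7899 -0.2401  0.0012]
```

View pics/fin.png

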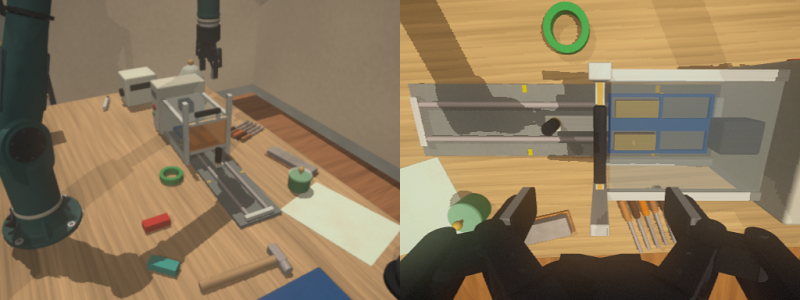

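The sash is shut (bar top 0.205), both blanks are in the tray inside, and the bystanders haven't moved.

```bash
python3 -c "
from bench import r
print(r.hand_in())"
```

```text
the job is handed in; nothing more can be done
None
```

The job is handed in. Both brass blanks that were on the bench lie brass face up in their own pockets, the carrier is at the engraving station, the sash is fully shut, and the tape, jar and hammer were left where they were.

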